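Transfer logged sample tubes to the cold rack in order

TASK

The four sample tubes in the white plastic rack stand in the order in which they were logged, counted from the rack's carrying tab. Starting with the tube next to the tab and working along the row, move them one at a time straight into the empty metal rack so that they stand in the same order there: first tube in the hole next to the metal rack's tab, second in the second hole, and so on. Lower each tube fully down into its hole without dropping or tipping any, and leave the flask, the amber bottle and the stack of dishes where they are.

Things in the scene. Friction and masses are not known exactly. Their poses are not given: they have to be found in the camera images.
- white_rack: Source, white plastic rack, holds all tubes at the start. Fixed, any yaw. 244 (x) by 62 (y) mm; slotted carrying tab at the +x end only, out to x 174. Origin: centre of its footprint on the bench, z up. Top deck at height 60: four round holes, diameter 33, at x +90 (first, by the tab), +30, -30, -90, y 0. Below each, a pocket of diameter 19, 4 deep: a tube fully down has its foot at height 8.
- metal_rack: Destination, bare aluminium rack, open sides with tie rods, empty at the start. Fixed, any yaw. Dimensions, tab and hole positions exactly as for the white rack (first hole at x +90, next to its tab at the +x end; deck at height 60; a tube fully down has its foot at height 8 mm). Tubes have 3 to 4 mm play in the holes. Origin: centre of its footprint on the bench, z up.
- wide_cap_tube: Whitish plastic conical tube, 115 mm tall, body diameter 27.6; flat, wide, ribbed white screw cap, diameter 34, takes up the top 13: grip cap and body just below the top. Foot: flat, diameter 12, widening to the body over 14. Starts upright (within 6 deg) in a hole. Origin: centre of underside; z up its axis; round. About 55 g, +-40 %.
- tall_cap_tube: Short clear plastic tube, 96 mm tall, body diameter 27; smooth dark-grey metal screw cap, diameter 31, takes up the top 24: grip here. Foot: flat, diameter 12, widening to the body over 14. Starts upright (within 6 deg) in a hole. Origin: centre of underside; z up its axis; round. About 45 g, +-40 %.
- narrow_cap_tube: Whitish plastic tube, 110 mm tall, body diameter 27.6 up to height 76, sloping shoulder to 84, then a narrow ribbed white cap of diameter 21 to the top: grip here. Foot: flat, diameter 12, widening to the body over 14. Starts upright (within 6 deg) in a hole. Origin: centre of underside; z up its axis; round. About 50 g, +-40 %.
- bung_tube: Glass culture tube, 104 mm tall, body diameter 25, glass lip of diameter 28 at height 78 to 82, then a brown rubber bung widening from diameter 24 to 29 at the top: grip here. Foot: flat, diameter 12, widening to the body over 14. Starts upright (within 6 deg) in a hole. Origin: centre of underside; z up its axis; round. About 50 g, +-40 %.
- flask: Bystander: conical glass flask, foot diameter 84, neck diameter 34, 130 tall, on the bench; loose. Origin: centre of its underside.
- amber_bottle: Bystander: amber glass bottle with a white cap, diameter 60, about 125 tall, on the bench; loose. Origin: centre of its underside.
- petri_dishes: Bystander: stack of three lidded dishes, one loose body, diameter 90, 48 tall, on the bench. Origin: centre of its underside.
Mind the look-alikes: they are no part of the job. What is shaped like the tall_cap_tube but blue is not meant. What is shaped like the narrow_cap_tube but yellow is not meant.

How it is judged (in metres and radians):
On the way, in this order (a step that is already met when the one before it is completed fails the run):
1. the tube from the hole next to the white rack's tab is down in the hole next to the metal rack's tab, and the other three still stand in their holes (((horizontal distance between wide_cap_tube and metal_rack below 0.1 m and x of wide_cap_tube in the frame of metal_rack above 0.06 m) or (horizontal distance between wide_cap_tube and white_rack below 0.1 m and x of wide_cap_tube in the frame of white_rack below 0.06 m)) and ((horizontal distance between tall_cap_tube and metal_rack below 0.1 m and x of tall_cap_tube in the frame of metal_rack above 0.06 m) or (horizontal distance between tall_cap_tube and white_rack below 0.1 m and x of tall_cap_tube in the frame of white_rack below 0.06 m)) and ((horizontal distance between narrow_cap_tube and metal_rack below 0.1 m and x of narrow_cap_tube in the frame of metal_rack above 0.06 m) or (horizontal distance between narrow_cap_tube and white_rack below 0.1 m and x of narrow_cap_tube in the frame of white_rack below 0.06 m)) and ((horizontal distance between bung_tube and metal_rack below 0.1 m and x of bung_tube in the frame of metal_rack above 0.06 m) or (horizontal distance between bung_tube and white_rack below 0.1 m and x of bung_tube in the frame of white_rack below 0.06 m)) and height (world z) of wide_cap_tube between 0.003 and 0.014 m and height (world z) of tall_cap_tube between 0.003 and 0.014 m and height (world z) of narrow_cap_tube between 0.003 and 0.014 m and height (world z) of bung_tube between 0.003 and 0.014 m), for 0.2 s.
2. the tube from the second hole is down in the metal rack's second hole, beside the first; two still stand in the white rack (((horizontal distance between wide_cap_tube and metal_rack below 0.1 m and x of wide_cap_tube in the frame of metal_rack above 0 m) or (horizontal distance between wide_cap_tube and white_rack below 0.1 m and x of wide_cap_tube in the frame of white_rack below 0 m)) and ((horizontal distance between tall_cap_tube and metal_rack below 0.1 m and x of tall_cap_tube in the frame of metal_rack above 0 m) or (horizontal distance between tall_cap_tube and white_rack below 0.1 m and x of tall_cap_tube in the frame of white_rack below 0 m)) and ((horizontal distance between narrow_cap_tube and metal_rack below 0.1 m and x of narrow_cap_tube in the frame of metal_rack above 0 m) or (horizontal distance between narrow_cap_tube and white_rack below 0.1 m and x of narrow_cap_tube in the frame of white_rack below 0 m)) and ((horizontal distance between bung_tube and metal_rack below 0.1 m and x of bung_tube in the frame of metal_rack above 0 m) or (horizontal distance between bung_tube and white_rack below 0.1 m and x of bung_tube in the frame of white_rack below 0 m)) and height (world z) of wide_cap_tube between 0.003 and 0.014 m and height (world z) of tall_cap_tube between 0.003 and 0.014 m and height (world z) of narrow_cap_tube between 0.003 and 0.014 m and height (world z) of bung_tube between 0.003 and 0.014 m), for 0.2 s.
3. the tube from the third hole is down in the metal rack's third hole; one still stands in the white rack (((horizontal distance between wide_cap_tube and metal_rack below 0.1 m and x of wide_cap_tube in the frame of metal_rack above -0.06 m) or (horizontal distance between wide_cap_tube and white_rack below 0.1 m and x of wide_cap_tube in the frame of white_rack below -0.06 m)) and ((horizontal distance between tall_cap_tube and metal_rack below 0.1 m and x of tall_cap_tube in the frame of metal_rack above -0.06 m) or (horizontal distance between tall_cap_tube and white_rack below 0.1 m and x of tall_cap_tube in the frame of white_rack below -0.06 m)) and ((horizontal distance between narrow_cap_tube and metal_rack below 0.1 m and x of narrow_cap_tube in the frame of metal_rack above -0.06 m) or (horizontal distance between narrow_cap_tube and white_rack below 0.1 m and x of narrow_cap_tube in the frame of white_rack below -0.06 m)) and ((horizontal distance between bung_tube and metal_rack below 0.1 m and x of bung_tube in the frame of metal_rack above -0.06 m) or (horizontal distance between bung_tube and white_rack below 0.1 m and x of bung_tube in the frame of white_rack below -0.06 m)) and height (world z) of wide_cap_tube between 0.003 and 0.014 m and height (world z) of tall_cap_tube between 0.003 and 0.014 m and height (world z) of narrow_cap_tube between 0.003 and 0.014 m and height (world z) of bung_tube between 0.003 and 0.014 m), for 0.2 s.
At the end, for the whole second after the job is handed in: All four tubes stand in the four holes of the metal rack in their first order from the tab, each fully down (foot between 3 and 14 mm above the bench), upright within 0.17 rad, released and at rest (a faint rocking in the hole is no matter) (height (world z) of wide_cap_tube between 0.003 and 0.014 m and height (world z) of tall_cap_tube between 0.003 and 0.014 m and height (world z) of narrow_cap_tube between 0.003 and 0.014 m and height (world z) of bung_tube between 0.003 and 0.014 m and horizontal distance between each of wide_cap_tube, tall_cap_tube, narrow_cap_tube, bung_tube and metal_rack below 0.1 m and angle between each of wide_cap_tube, tall_cap_tube, narrow_cap_tube, bung_tube's own z axis and vertical below 0.17 rad and linear speed of each of wide_cap_tube, tall_cap_tube, narrow_cap_tube, bung_tube below 0.05 m/s and angular speed of each of wide_cap_tube, tall_cap_tube, narrow_cap_tube, bung_tube below 0.8 rad/s); the robot touches nothing.
It fails at once if a tube is dropped: it falls free of the fingers at more than 0.7 m/s ((linear speed of wide_cap_tube above 0.7 m/s and contact force between the fingers and wide_cap_tube below 0.05 N) or (linear speed of tall_cap_tube above 0.7 m/s and contact force between the fingers and tall_cap_tube below 0.05 N) or (linear speed of narrow_cap_tube above 0.7 m/s and contact force between the fingers and narrow_cap_tube below 0.05 N) or (linear speed of bung_tube above 0.7 m/s and contact force between the fingers and bung_tube below 0.05 N)).
It fails at once if a tube is tipped over (more than 45 degrees) (angle between any of wide_cap_tube, tall_cap_tube, narrow_cap_tube, bung_tube's own z axis and vertical above 0.785 rad).
It fails at once if the flask, the amber bottle or the dishes are shifted by more than 30 mm or tipped (distance of any of flask, amber_bottle, petri_dishes from where it was at the start of the episode above 0.03 m or angle between any of flask, amber_bottle, petri_dishes's own z axis and vertical above 0.35 rad).
It also fails if it takes over 106 s, if anything falls off the work surface, if the arm or the gripper's body presses on something with over 40 N, if the wrist force passes 120 N, or if a joint passes its speed limit or range.

ROBOT

A 6-joint arm with a two-finger parallel gripper is mounted at the origin on the work surface. World frame = base frame: x ahead of the robot, y to its left, z up, the work surface at z = 0. Lengths are in mm, angles in rad, forces in N, time in s.
With the tool pointing down it reaches from about 350 to 975 mm from the base axis. Payload 7.1 kg.
Tool frame: the origin (TCP) lies on the centre line of the jaws, within the pads' length; the fingertips stand 17 mm ahead of it and the grasp point (between the pads) lies 2 mm behind it (tip_extent is the distance from the TCP to the fingertips, in mm); z points along the fingers, y is the line along which they close (so a half turn about z gives the same grasp; the last joint's range is limited). The gripper opens to 88 mm and grips with 3 to 60 N. Pads are 20 mm wide; open, the fingers measure 115 mm over their backs; the gripper's body (75 mm by 178 mm) begins 61 mm behind the grasp point.
Start: joints at [1.147, 0.423, 1.63, -0, 1.089, -0.019], TCP at [246.114, 574.485, 239.675] pointing down, gripper open.
Joint ranges: [-3, 3], [-0.9, 2.11], [0.09, 2.58], [-1.31, 4.45], [0.11, 2.69], [-2.54, 2.54]. Speed limits (rad/s): [2.39, 2.39, 3.01, 3.14, 3.14, 3.14].

INTERFACE

Orientations are given as a rotation vector (axis times angle).
In Python, from workcell import get_obs, get_image, camera_model, close_job, look_for, outline_of, pinpoint, tip_extent gives the robot as it stands.
- The arm moves only by the shell command python3 -m jog 'ROWS'. ROWS is text: rows parted by semicolons, each of 7 numbers parted by spaces: the shift along the tool's x, y, z as a fraction of full scale, then the turn, a rotation vector about the tool's x, y, z as a fraction of full scale, then the closure, from -1 (fully open) to 1 (shut). A call has 1 to 8 rows; each row is the pose to reach, as a shift and turn from the pose commanded when the call began, along the tool's axes at that moment; what a row does not reach only later rows make up. Full scale, the value 1, is 0.2 m for a shift and 30 degrees for a turn. A row lasts 1/10 s, in which the tool goes at most 50 mm and 8.59 degrees, less where a joint would pass 70% of its speed; a pose out of reach is approached as far as the arm can. A call with a number of a shift or a turn outside -1 to 1 is refused whole. A call with a gripper value outside its range is refused whole. The fingers move at their own pace and stop on an object; the grip force is fixed at half the most. Time passes only in rows, so rows that repeat a pose let the fingers close. It gives the time, the measured TCP pose, the force, the opening and the grip force at its end, in the units of the state.
- get_obs(): the state, without advancing time (a new reading comes with each control period).
- get_image(name): name is "side" or "top" or "wrist"; returns the picture (480x640x3 uint8, red, green, blue); there is no depth.
- camera_model(name): a dict with "fx", "fy", "cx", "cy" (pixels), "origin" and "orientation" of the camera in the world; the wrist camera has in their place "tool_from_camera" (4x4, takes a point from camera to tool coordinates, whose origin is the TCP and whose axes are the flange's). Camera axes: x right, y down, z forward; pixel columns grow to the right and rows downward; lengths in mm; the calibration is good to about 2 mm. A picture is of the moment at which its call begins: read the wrist's pose just before it. camera_model takes no time and is no camera call.
- close_job(): hands the job in; it is judged then, once.
Trained networks look in the newest picture that a camera, given by its name, has taken for a name from the list of things; names that differ only in an ending like _2 or _b are one class to them, and where a whole thing is asked for, a point or a joint stands for the part that bears it (a point fixed in the world has none). Each returns a list of dicts, best first, with "confidence" (0 to 1); they miss things now and then, are a little off and sometimes report something else, mostly with a low value. They report only what shows in the picture. A call takes as long as a camera call. They do not tell look-alikes from the thing itself.
- look_for(target, camera): "xyz" ([x, y, z] in mm, in the coordinates of the camera as it stood for that picture, good to about 4 mm: the middle of the surface that is visible of it).
- outline_of(target, camera): "mask" (480x640 bool, what is visible of it).
- pinpoint(target, camera): "xyz" ([x, y, z] in mm, in the coordinates of the camera as it stood for that picture, good to about 4 mm: a listed point, or the origin of a listed thing).
The state is a dict: "t": time; "qpos": joint angles; "qvel": joint speeds; "joint_torque": joint torques, N m; "ee_pos": TCP position; "orientation": TCP orientation; "ft_force": force on the tool from outside, world axes, zero at the start; "moment": the same for the moment, N m; "width": finger opening in mm; "grasp_force": force on a finger pad.
Only numpy, scipy, OpenCV 4.12 (cv2) and the standard library are available. Lean on these libraries where they do the work, as an engineer would, in place of code of your own. Each camera call takes 0.05 s, during which the arm holds its last target. There are 200 camera calls.

## Working session

There is one attempt and no reset: what is moved stays moved. The work goes in short steps, Python scripts to look and compute and a shell command to move; the robot and the scene stay as the last step left them, time stands still between calls to the robot, and variables do not carry over. Pictures are saved under pics/ and viewed, at most 14 in all, crops included, and the job is handed in when it is done.

```bash
mkdir -p pics; ls
python3 - <<'E'
from workcell import *
import cv2,numpy as np
o=get_obs();print({k:np.round(v,3).tolist() for k,v in o.items()})
for n in("top","side"):
    im=get_image(n);cv2.imwrite(f"pics/{n}0.png",im[:,:,::-1]);m=camera_model(n);print(n,m)
    for t in("white_rack","metal_rack","wide_cap_tube","tall_cap_tube","narrow_cap_tube","bung_tube","flask","amber_bottle","petri_dishes"):
        R=np.array(m["orientation"]);
        if R.shape!=(3,3):R=cv2.Rodrigues(R)[0]
        print(t,[(np.round(R@np.array(d["xyz"])+m["origin"]).tolist(),round(d["confidence"],2)) for d in pinpoint(t,n)])
print(camera_model("wrist"))
E
```

```text
pics
{'t': 0.0, 'qpos': [1.147, 0.424, 1.631, -0.0, 1.089, -0.019], 'qvel': [0.001, -0.001, 0.002, -0.001, -0.001, -0.001], 'joint_torque': [0.001, -54.465, -27.366, 0.064, 0.023, -0.0], 'ee_pos': [245.917, 574.008, 238.895], 'orientation': [-0.631, -3.077, 0.002], 'ft_force': [0.701, -0.796, 0.412], 'moment': [-0.027, 0.043, -0.044], 'grasp_force': 0.0, 'width': 88.006}
top {'fx': 562.644869554248, 'fy': 562.644869554248, 'cx': 326.55900766197396, 'cy': 245.0945428391147, 'origin': array([ 357.98652204,   11.91782149, 1523.33763325]), 'orientation': array([-2.12025764,  2.14809159, -0.21181041])}
white_rack [([536.0, 194.0, 2.0], 0.77)]
metal_rack [([535.0, -206.0, -5.0], 0.58), ([515.0, 285.0, 11.0], 0.31)]
wide_cap_tube [([516.0, 283.0, 13.0], 0.66), ([545.0, 169.0, 12.0], 0.55)]
tall_cap_tube [([678.0, 166.0, -0.0], 0.73), ([546.0, 170.0, 11.0], 0.46)]
narrow_cap_tube [([660.0, 55.0, -1.0], 0.68), ([563.0, 114.0, 3.0], 0.62)]
bung_tube []
flask [([785.0, -30.0, -3.0], 0.71)]
amber_bottle [([561.0, 466.0, -3.0], 0.79)]
petri_dishes [([590.0, -504.0, -0.0], 0.96)]
side {'fx': 518.2
[... 450 characters left out ...]
-2.0], 0.92), ([565.0, 112.0, 7.0], 0.81)]
bung_tube [([528.0, 227.0, 7.0], 0.57)]
flask [([788.0, -31.0, -0.0], 0.86), ([595.0, -505.0, 1.0], 0.2)]
amber_bottle [([565.0, 470.0, -0.0], 0.76)]
petri_dishes [([594.0, -501.0, 1.0], 0.56)]
{'fx': 389.2557786145386, 'fy': 389.2557786145386, 'cx': 316.4145263332883, 'cy': 238.30082726961948, 'tool_from_camera': array([[ 1.24828888e-03, -9.56972553e-01, -2.90175764e-01,
         7.99942110e+01],
       [ 9.99998945e-01,  9.79122115e-04,  1.07277937e-03,
        -7.39971595e-02],
       [-7.42502905e-04, -2.90176797e-01,  9.56972766e-01,
        -1.45644765e+02],
       [ 0.00000000e+00,  0.00000000e+00,  0.00000000e+00,
         1.00000000e+00]])}
```

View pics/top0.png

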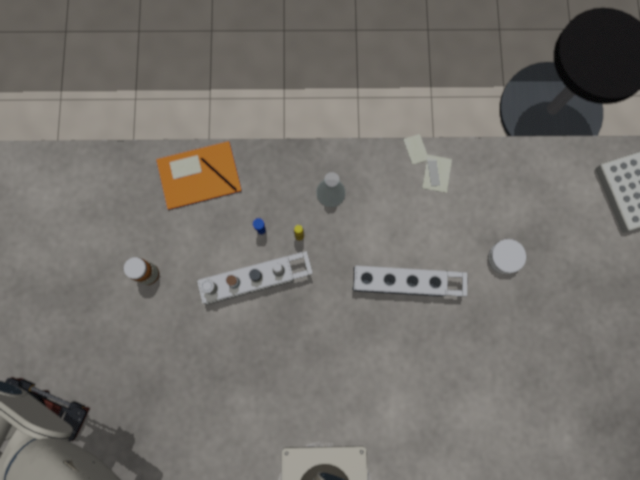

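View pics/side0.png

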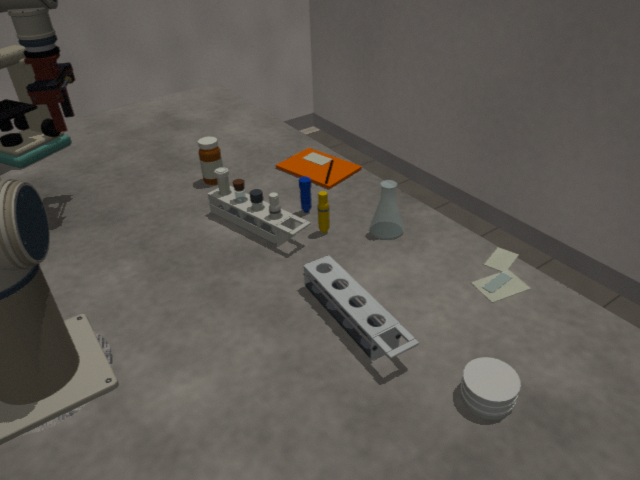

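White rack, from the tab end (right): narrow-cap (279,269), tall-cap (256,275), bung (233,281), wide-cap (209,287) in the top view. The look-alikes, blue (259,226) and yellow (299,232), stand loose outside the rack. The metal rack is empty, with its tab to the right at (457,285). Next I'll take a closer wrist view.

```bash
cat > h.py <<'E'
from workcell import *
import numpy as np, cv2, sys
def Rt(yaw):
    c,s=np.cos(np.radians(yaw)),np.sin(np.radians(yaw)); return np.array([[-s,c,0],[c,s,0],[0,0,-1.]])
def pose():
    o=get_obs(); return np.array(o["ee_pos"]),cv2.Rodrigues(np.array(o["orientation"],float))[0],o
def plan(x,y,z,yaw):
    p,R,o=pose(); s=R.T@(np.array([x,y,z])-p)/200; r=cv2.Rodrigues(R.T@Rt(yaw))[0].ravel()/np.radians(30)
    print("shift",s.round(3),"turn",r.round(3),"p",p.round(1),"w",round(o["width"],1),"t",o["t"])
def cam(n):
    m=camera_model(n)
    if n=="wrist":
        p,R,_=pose(); T=m["tool_from_camera"]; return m,R@T[:3,:3],R@T[:3,3]+p
    return m,cv2.Rodrigues(np.array(m["orientation"]))[0],np.array(m["origin"])
def toworld(c,uv,z):
    m,R,o=c; uv=np.atleast_2d(uv)
    d=np.c_[(uv[:,0]-m["cx"])/m["fx"],(uv[:,1]-m["cy"])/m["fy"],np.ones(len(uv))]@R.T
    return o+d*((z-o[2])/d[:,2])[:,None]
def topix(c,P):
    m,R,o=c; q=(np.atleast_2d(P)-o)@R; return np.c_[q[:,0]/q[:,2]*m["fx"]+m["cx"],q[:,1]/q[:,2]*m["fy"]+m["cy"]]
if __name__=="__main__": plan(*map(float,sys.argv[1:]))
E
python3 h.py 540 170 330 15
```

```text
shift [-2.147 -1.28  -0.452] turn [ 0.    -0.     1.727] p [246.1 574.5 239.7] w 88.4 t 1.0
```

```bash
python3 -m jog '-0.1 -0.06 -0.45 0 0 0.2 -1; -1 -0.6 -0.45 0 0 0.86 -1; -1 -0.6 -0.45 0 0 0.86 -1; -1 -0.6 -0.45 0 0 0.86 -1; -1 -0.6 -0.45 0 0 0.86 -1; -1 -0.6 -0.45 0 0 0.86 -1; -1 -0.6 -0.45 0 0 0.86 -1'; python3 h.py 540 170 330 15
```

```text
t: 1.7
ee_pos: [384.5, 383.4, 330.7]
orientation: [1.308, 2.855, 0.002]
ft_force: [-0.1, 0.2, 0.1]
width: 87.8
grasp_force: 0.0
shift [-1.315 -0.108  0.004] turn [0.003 0.    0.86 ] p [384.5 383.4 330.7] w 87.8 t 1.7
```

```bash
python3 -m jog '-1 -0.1 0 0 0 0.86 -1; -1 -0.1 0 0 0 0.86 -1; -1 -0.1 0 0 0 0.86 -1; -1 -0.1 0 0 0 0.86 -1; -1 -0.1 0 0 0 0.86 -1; -1 -0.1 0 0 0 0.86 -1; -1 -0.1 0 0 0 0.86 -1'
cat > look.py <<'E'
from h import *
name=sys.argv[1]; c=cam("wrist"); im=get_image("wrist"); cv2.imwrite(f"pics/{name}.png",im[:,:,::-1])
np.savez(f"pics/{name}.npz",R=c[1],o=c[2])
for t in sys.argv[2:]:
    print(t,[((c[1]@np.array(d["xyz"])+c[2]).round(1).tolist(),round(d["confidence"],2)) for d in pinpoint(t,"wrist")])
E
python3 look.py w1 white_rack narrow_cap_tube tall_cap_tube bung_tube wide_cap_tube; python3 h.py 540 170 330 15
```

```text
t: 2.4
ee_pos: [498.1, 222.6, 329.4]
orientation: [-1.906, -2.496, 0.0]
ft_force: [0.2, -0.3, -1.0]
width: 88.2
grasp_force: 0.0
white_rack [([537.4, 199.3, -2.8], 0.85)]
narrow_cap_tube [([559.9, 118.0, 7.8], 0.88), ([657.0, 59.8, 3.7], 0.79), ([528.4, -207.4, -0.6], 0.5)]
tall_cap_tube [([679.6, 161.9, 1.5], 0.93), ([543.0, 170.2, 9.5], 0.64)]
bung_tube [([532.8, 230.2, 11.2], 0.95)]
wide_cap_tube [([511.5, 288.8, 5.0], 0.98)]
shift [-0.307  0.132 -0.001] turn [ 0.   -0.    0.01] p [498.4 222.3 329.7] w 88.0 t 2.7
```

View pics/w1.png

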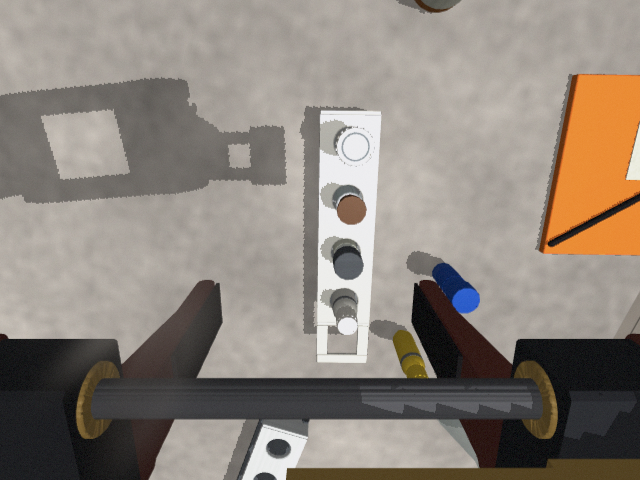

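Run:
```python
from h import *
f=np.load("pics/w1.npz");c=(camera_model("wrist"),f["R"],f["o"])
for n,uv,z in(("narrow",(347,326),118),("tall",(348,264),104),("bung",(351,210),112),("wide",(355,147),123),("deckTL",(319,111),60),("deckTR",(381,111),60),("tabBL",(317,361),60),("tabBR",(366,361),60)):
    print(n,toworld(c,uv,z)[0].round(1))
im=cv2.imread("pics/w1.png")[90:400,250:490];cv2.imwrite("pics/w1c.png",cv2.resize(im,None,fx=1.9,fy=1.9,interpolation=cv2.INTER_CUBIC))
```

```text
narrow [560.8 113.  118. ]
tall [544.8 173.6 104. ]
bung [530.3 229.7 112. ]
wide [515.7 287.1 123. ]
deckTL [477.  309.3  60. ]
deckTR [537.6 325.9  60. ]
tabBL [552.6  26.6  60. ]
tabBR [610.8  42.6  60. ]
```

View pics/w1c.png

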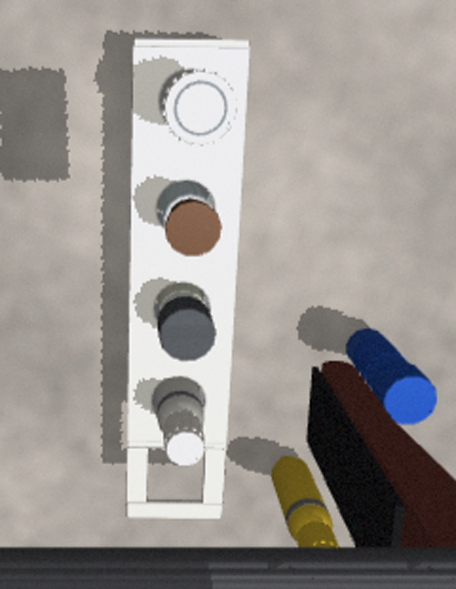

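The crop shows narrow (184,447), tall (187,335), bung (193,228) and wide (200,108) in the holes. They have the described colours, while blue and yellow stand outside the rack. The cap positions agree with the rack fit to within 1 to 3 mm.

```bash
python3 h.py 561 113 170 14.7
```

```text
shift [-0.61   0.158  0.799] turn [ 0.   -0.    0.02] p [498.4 222.3 329.7] w 88.0 t 2.7
```

```bash
python3 -m jog '-0.61 0.158 0.3 0 0 0.02 -1; -0.61 0.158 0.8 0 0 0.02 -1; -0.61 0.158 0.8 0 0 0.02 -1; -0.61 0.158 0.8 0 0 0.02 -1; -0.61 0.158 0.8 0 0 0.02 -1; -0.61 0.158 0.8 0 0 0.02 -1; -0.61 0.158 0.8 0 0 0.02 -1; -0.61 0.158 0.8 0 0 0.02 -1'; python3 h.py 561 113 110 14.7
```

```text
t: 3.5
ee_pos: [562.3, 113.2, 171.9]
orientation: [1.918, 2.485, 0.004]
ft_force: [0.5, 0.6, -0.1]
width: 87.8
grasp_force: 0.0
shift [ 0.001 -0.008  0.309] turn [ 0.007  0.    -0.001] p [562.3 113.2 171.9] w 87.8 t 3.5
```

Lower, close, and let the fingers settle.

```bash
python3 -m jog '0 -0.007 0.15 0 0 0 -1; 0 -0.007 0.3 0 0 0 -1; 0 -0.007 0.3 0 0 0 -1; 0 -0.007 0.3 0 0 0 0; 0 -0.007 0.3 0 0 0 1; 0 -0.007 0.3 0 0 0 1; 0 -0.007 0.3 0 0 0 1; 0 -0.007 0.3 0 0 0 1'; python3 h.py 561 113 110 14.7;  python3 -m jog '0 0 0 0 0 0 1; 0 0 0 0 0 0 1; 0 0 0 0 0 0 1; 0 0 0 0 0 0 1'
```

```text
t: 4.3
ee_pos: [560.3, 111.6, 110.4]
orientation: [1.921, 2.485, 0.001]
ft_force: [-0.6, -0.9, 0.6]
width: 51.2
grasp_force: 0.0
shift [0.006 0.005 0.002] turn [ 0.002  0.    -0.003] p [560.3 111.6 110.4] w 51.2 t 4.3
t: 4.7
ee_pos: [559.9, 111.5, 109.6]
orientation: [-1.921, -2.486, 0.0]
ft_force: [-0.9, 0.0, -0.3]
width: 19.5
grasp_force: 29.5
```

```bash
python3 -m jog '0 0 -0.1 0 0 0 1; 0 0 -0.3 0 0 0 1; 0 0 -0.5 0 0 0 1; 0 0 -0.75 0 0 0 1;  0 0 -0.75 0 0 0 1'; python3 h.py 460 -190 260 0
```

```text
t: 5.2
ee_pos: [563.6, 112.2, 266.5]
orientation: [1.916, 2.48, 0.014]
ft_force: [1.3, -0.5, -0.3]
width: 19.2
grasp_force: 30.0
shift [-1.332 -0.883  0.023] turn [ 0.022 -0.001  0.487] p [563.6 112.2 266.5] w 19.2 t 5.2
```

```bash
python3 -m jog '-0.2 -0.15 0.02 0 0 0 1; -0.4 -0.3 0.02 0 0 0.1 1; -0.6 -0.45 0.02 0 0 0.2 1; -0.8 -0.6 0.02 0 0 0.35 1; -1 -0.75 0.02 0 0 0.45 1; -1 -0.88 0.02 0 0 0.48 1; -1 -0.88 0.02 0 0 0.48 1; -1 -0.88 0.02 0 0 0.48 1'; python3 h.py 460 -190 260 0
```

```text
t: 6.0
ee_pos: [440.0, -126.5, 255.5]
orientation: [-2.218, -2.224, -0.0]
ft_force: [0.4, 0.6, -0.9]
width: 19.2
grasp_force: 30.0
shift [-0.318  0.099 -0.023] turn [ 0.    -0.     0.005] p [ 440.  -126.5  255.5] w 19.2 t 6.0
```

```bash
python3 -m jog '-0.2 0.1 -0.02 0 0 0 1; -0.32 0.1 -0.02 0 0 0 1; -0.32 0.1 -0.02 0 0 0 1; -0.32 0.1 -0.02 0 0 0 1; -0.32 0.1 -0.02 0 0 0 1'; python3 look.py w2 metal_rack; python3 h.py 460 -190 260 0
```

```text
t: 6.5
ee_pos: [460.4, -189.0, 259.3]
orientation: [-2.215, -2.226, 0.0]
ft_force: [0.0, 0.0, -0.7]
width: 19.3
grasp_force: 30.0
metal_rack [([527.2, -206.8, -4.2], 0.91)]
shift [-0.004 -0.002 -0.002] turn [-0.001 -0.001  0.01 ] p [ 460.3 -189.1  259.5] w 19.4 t 6.6
```

View pics/w2.png

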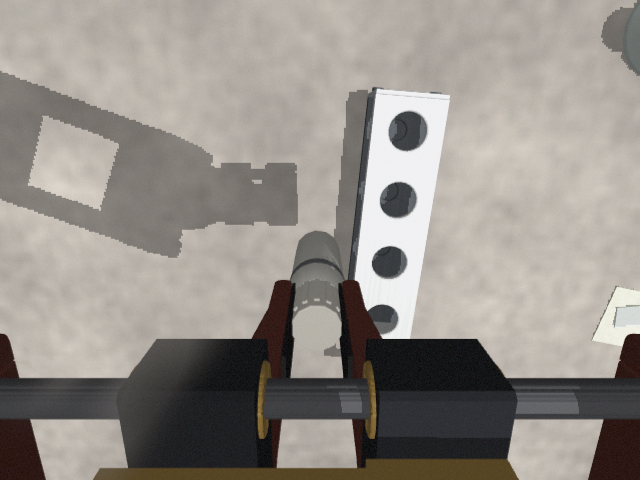

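The wrist view shows the metal rack's holes at (408,131), (398,199), (389,262) and (380,319, half hidden). The tube hangs straight in the fingers.

Run:
```python
from h import *
f=np.load("pics/w2.npz");c=(camera_model("wrist"),f["R"],f["o"])
g=cv2.cvtColor(cv2.imread("pics/w2.png"),cv2.COLOR_BGR2GRAY)
m=(g<175).astype(np.uint8);W=[]
for u,v in((408,131),(398,199),(389,262)):
    r=m[v-30:v+31,u-30:u+31].copy()
    cs,_=cv2.findContours(r,cv2.RETR_EXTERNAL,cv2.CHAIN_APPROX_NONE)
    k=[x for x in cs if cv2.pointPolygonTest(x,(30,30),False)>=0][0]
    e=cv2.fitEllipse(cv2.convexHull(k));p=np.array(e[0])+[u-30,v-30];w=toworld(c,p,60)[0];W.append(w);print(p.round(1),np.round(e[1],1),w.round(1))
W=np.array(W);d=W[2]-W[0];print("spacing",np.linalg.norm(d)/2,"yaw",np.degrees(np.arctan2(d[1],d[0])))
d/=np.linalg.norm(d);C=W.mean(0)  # at x=-30
print({k:(C+d*(k+30)).round(1) for k in(90,30,-30,-90,0)})
for a in((375,88),(450,97)):print(toworld(c,a,60).round(1))
# tube held: foot
print(topix(c,f["o"]*0+[460.3,-189.1,259.5]),topix(c,[460.3,-189.1,157.5]))
```

```text
[407.4 130.8] [37.9 40.8] [ 537.5 -116.9   60. ]
[397.7 199.7] [35.4 37.5] [ 533.3 -176.7   60. ]
[389.  262.1] [32.6 35.2] [ 529.  -236.4   60. ]
spacing 59.88468809181339 yaw -94.0794084143132
{90: array([ 524.7, -296.4,   60. ]), 30: array([ 529. , -236.5,   60. ]), -30: array([ 533.3, -176.7,   60. ]), -90: array([ 537.5, -116.8,   60. ]), 0: array([ 531.1, -206.6,   60. ])}
[[508.2 -82.9  60. ]]
[[571.1 -89.5  60. ]]
[[316.19951216 320.83742756]] [[316.37007942 245.71117347]]
```

```bash
python3 h.py 524.7 -297.2 190 -4.1
```

```text
shift [-0.542  0.319  0.347] turn [-0.001 -0.001  0.146] p [ 460.3 -189.1  259.5] w 19.4 t 6.6
```

```bash
python3 -m jog '-0.2 0.12 0 0 0 0.14 1; -0.4 0.24 0.1 0 0 0.14 1; -0.54 0.32 0.25 0 0 0.14 1; -0.54 0.32 0.35 0 0 0.14 1; -0.54 0.32 0.35 0 0 0.14 1; -0.54 0.32 0.35 0 0 0.14 1; -0.54 0.32 0.35 0 0 0.14 1'; python3 h.py 524.7 -297.2 111 -4.1
```

```text
t: 7.3
ee_pos: [525.2, -297.6, 191.1]
orientation: [2.295, 2.143, 0.001]
ft_force: [1.1, -0.2, -0.4]
width: 19.7
grasp_force: 30.0
shift [ 0.002 -0.004  0.401] turn [0.003 0.001 0.005] p [ 525.2 -297.6  191.1] w 19.7 t 7.3
```

```bash
python3 -m jog '0 -0.003 0.1 0 0 0 1; 0 -0.003 0.2 0 0 0 1; 0 -0.003 0.27 0 0 0 1; 0 -0.003 0.33 0 0 0 1; 0 -0.003 0.38 0 0 0 1; 0 -0.003 0.395 0 0 0 1; 0 -0.003 0.395 0 0 0 1;0 -0.003 0.395 0 0 0 1'; python3 h.py 524.7 -297.2 110 -4.1
```

```text
t: 8.1
ee_pos: [524.5, -298.2, 111.1]
orientation: [2.297, 2.142, 0.0]
ft_force: [-0.6, 0.6, -0.6]
width: 19.6
grasp_force: 30.0
shift [0.005 0.001 0.006] turn [0.001 0.001 0.003] p [ 524.5 -298.2  111.1] w 19.6 t 8.1
```

```bash
python3 -m jog '0.003 0 0.006 0 0 0 1; 0.003 0 0.006 0 0 0 0.4; 0.003 0 0.006 0 0 0 0; 0.003 0 0.006 0 0 0 -0.5; 0.003 0 0.006 0 0 0 -1; 0.003 0 0.006 0 0 0 -1; 0.003 0 0.006 0 0 0 -1'; python3 -m jog '0 0 -0.1 0 0 0 -1; 0 0 -0.3 0 0 0 -1; 0 0 -0.5 0 0 0 -1; 0 0 -0.7 0 0 0 -1; 0.2 -0.1 -0.7 0 0 0 -1; 0.4 -0.2 -0.7 0 0 0 -1; 0.4 -0.2 -0.7 0 0 0 -1';python3 look.py w3 narrow_cap_tube; python3 h.py 546 170 240 14.7
```

```text
t: 8.8
ee_pos: [524.2, -297.4, 109.5]
orientation: [2.298, 2.143, 0.0]
ft_force: [-0.2, 0.3, 0.4]
width: 63.0
grasp_force: 0.0
t: 9.5
ee_pos: [487.2, -211.1, 249.4]
orientation: [-2.293, -2.143, 0.001]
ft_force: [0.7, -0.3, -0.2]
width: 87.7
grasp_force: 0.0
narrow_cap_tube [([526.2, -294.4, 6.5], 0.65)]
shift [1.936 0.149 0.049] turn [ 0.001  0.001 -0.62 ] p [ 489.8 -214.2  249.9] w 88.2 t 9.6
```

View pics/w3.png

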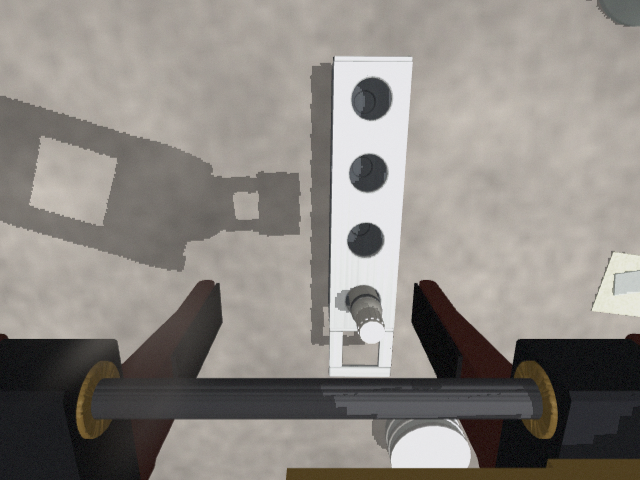

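Narrow is down in the first hole with its cap at (371,332). Next is the tall-cap tube.

```bash
python3 -m jog '0.2 0 0 0 0 -0.1 -1; 0.4 0 0 0 0 -0.3 -1; 0.65 0.05 0 0 0 -0.5 -1; 0.9 0.05 0 0 0 -0.62 -1; 1 0.07 0 0 0 -0.62 -1; 1 0.07 0 0 0 -0.62 -1; 1 0.07 0 0 0 -0.62 -1'; python3 h.py 545.3 172.5 170 14.7
```

```text
t: 10.3
ee_pos: [518.4, -16.8, 249.3]
orientation: [1.92, 2.486, -0.001]
ft_force: [-0.4, -0.6, 0.2]
width: 87.5
grasp_force: 0.0
shift [0.882 0.369 0.396] turn [-0.     0.001 -0.002] p [518.4 -16.8 249.3] w 87.5 t 10.3
```

```bash
python3 -m jog '0.22 0.1 0 0 0 0 -1; 0.45 0.2 0.1 0 0 0 -1; 0.7 0.3 0.2 0 0 0 -1; 0.88 0.37 0.35 0 0 0 -1; 0.88 0.37 0.4 0 0 0 -1; 0.88 0.37 0.4 0 0 0 -1; 0.88 0.37 0.4 0 0 0 -1'; python3 look.py w4 tall_cap_tube; python3 h.py 545.3 172.5 92 14.7
```

```text
t: 11.0
ee_pos: [545.1, 170.9, 169.4]
orientation: [-1.922, -2.484, 0.002]
ft_force: [0.1, 0.2, 0.1]
width: 87.7
grasp_force: 0.0
tall_cap_tube [([542.4, 167.6, 9.4], 0.86), ([678.7, 163.4, -0.2], 0.59)]
shift [ 0.008 -0.001  0.393] turn [ 0.003  0.    -0.007] p [545.8 171.  170.6] w 88.1 t 11.1
```

View pics/w4.png

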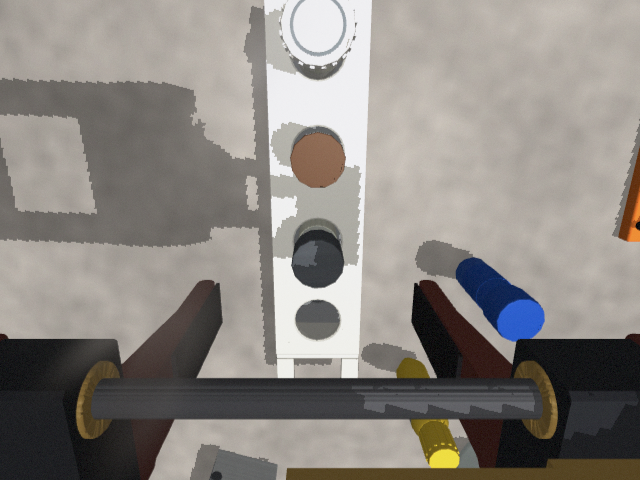

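The view shows the dark cap at (318,261), centred between the fingers, and the bung at (318,160).

```bash
python3 - <<'E'
from h import *
f=np.load("pics/w4.npz");c=(camera_model("wrist"),f["R"],f["o"])
for uv,z in(((318,261),104),((318,160),112),((318,25),123),((318,320),60)):print(toworld(c,uv,z).round(1))
E
python3 -m jog '0.006 0 0.12 0 0 0 -1; 0.006 0 0.25 0 0 0 -1; 0.006 0 0.36 0 0 0 -1; 0.006 0 0.39 0 0 0 -0.5; 0.006 0 0.39 0 0 0 0; 0.006 0 0.39 0 0 0 0.5; 0.006 0 0.39 0 0 0 1; 0.006 0 0.39 0 0 0 1';  python3 -m jog '0 0 0 0 0 0 1; 0 0 0 0 0 0 1; 0 0 0 0 0 0 1; 0 0 0 0 0 0 1'; python3 h.py 545.3 172.5 92 14.7
```

```text
[[545.4 173.4 104. ]]
[[530.7 229.6 112. ]]
[[515.5 287.5 123. ]]
[[561.3 113.4  60. ]]
t: 11.9
ee_pos: [545.3, 174.0, 92.6]
orientation: [1.92, 2.485, 0.002]
ft_force: [-0.1, 0.1, 0.4]
width: 51.7
grasp_force: 0.0
t: 12.3
ee_pos: [544.8, 173.9, 91.7]
orientation: [1.921, 2.486, 0.0]
ft_force: [1.0, -0.2, 2.6]
width: 30.4
grasp_force: 30.0
shift [-0.008  0.001 -0.002] turn [ 0.001 -0.    -0.003] p [544.8 173.9  91.7] w 30.4 t 12.3
```

```bash
python3 -m jog '0 0 -0.1 0 0 0 1; 0 0 -0.3 0 0 0 1; 0 0 -0.5 0 0 0 1; -0.15 0 -0.6 0 0 0 1; -0.35 -0.05 -0.6 0 0 0.1 1; -0.6 -0.15 -0.6 0 0 0.2 1; -0.8 -0.2 -0.6 0 0 0.4 1; -1 -0.28 -0.6 0 0 0.6 1'; python3 h.py 529 -237 210 -4.1
```

```text
t: 13.1
ee_pos: [540.8, -35.6, 211.6]
orientation: [2.29, 2.15, 0.0]
ft_force: [-0.4, 0.1, -0.6]
width: 30.1
grasp_force: 30.0
shift [-1.009  0.005  0.008] turn [0.001 0.    0.016] p [540.8 -35.6 211.6] w 30.1 t 13.1
```

```bash
python3 -m jog '-0.2 0 0 0 0 0.01 1; -0.45 0 0 0 0 0.01 1; -0.7 0 0 0 0 0.01 1; -0.9 0 0 0 0 0.01 1; -1 0 0 0 0 0.01 1; -1 0 0.1 0 0 0.01 1; -1 0 0.1 0 0 0.01 1; -1 0 0.1 0 0 0.01 1'; python3 look.py w5; python3 h.py 529 -237 92 -4.1
```

```text
t: 13.9
ee_pos: [528.6, -233.0, 191.1]
orientation: [-2.291, -2.148, 0.001]
ft_force: [0.3, 0.1, -0.9]
width: 30.3
grasp_force: 30.0
shift [-0.02   0.001  0.498] turn [-0.001 -0.     0.015] p [ 529.  -233.   191.6] w 30.3 t 13.95
```

View pics/w5.png

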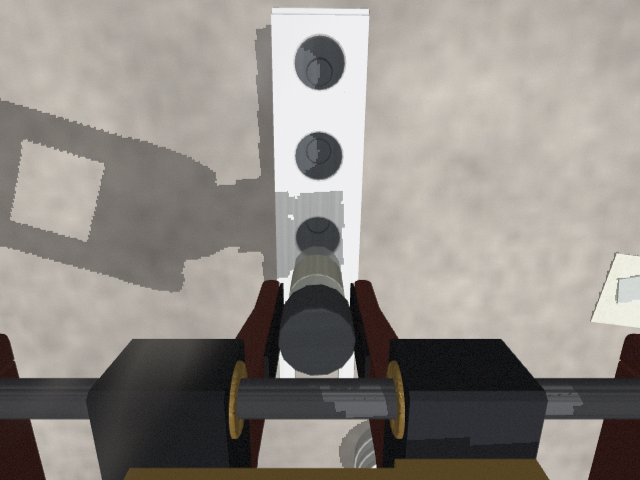

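The tube hangs straight at (317,300), ahead of the second hole at (318,237). I'll lower it.

```bash
python3 -m jog '-0.018 0 0.1 0 0 0.01 1; -0.018 0 0.2 0 0 0.01 1; -0.018 0 0.3 0 0 0.01 1; -0.018 0 0.38 0 0 0.01 1; -0.018 0 0.44 0 0 0.01 1; -0.018 0 0.48 0 0 0.01 1; -0.018 0 0.495 0 0 0.01 1; -0.018 0 0.495 0 0 0.01 1'; python3 h.py 529 -237 92 -4.1
```

```text
t: 14.75
ee_pos: [529.0, -236.8, 92.6]
orientation: [-2.297, -2.143, -0.0]
ft_force: [-0.1, 0.1, -0.6]
width: 30.2
grasp_force: 30.0
shift [-0.001  0.     0.003] turn [-0.    -0.     0.004] p [ 529.  -236.8   92.6] w 30.2 t 14.75
```

```bash
python3 -m jog '0 0 0.003 0 0 0 1; 0 0 0.003 0 0 0 0.4; 0 0 0.003 0 0 0 0; 0 0 0.003 0 0 0 -0.5; 0 0 0.003 0 0 0 -1; 0 0 0.003 0 0 0 -1; 0 0 0.003 0 0 0 -1'; python3 -m jog '0 0 -0.1 0 0 0 -1; 0 0 -0.3 0 0 0 -1; 0 0 -0.5 0 0 0 -1; 0.2 0 -0.7 0 0 -0.1 -1; 0.45 0 -0.7 0 0 -0.2 -1; 0.7 0 -0.7 0 0 -0.3 -1; 0.95 0 -0.7 0 0 -0.5 -1; 1 0 -0.7 0 0 -0.6 -1'; python3 look.py w6; python3 h.py 530.7 229.6 200 14.7
```

```text
t: 15.45
ee_pos: [528.8, -237.1, 91.9]
orientation: [2.297, 2.143, -0.0]
ft_force: [0.2, -0.3, -0.1]
width: 66.7
grasp_force: 0.0
t: 16.25
ee_pos: [542.6, -33.9, 232.1]
orientation: [-1.926, -2.482, -0.001]
ft_force: [0.6, -0.1, 0.1]
width: 87.9
grasp_force: 0.0
shift [1.29  0.271 0.161] turn [ 0.001 -0.001 -0.007] p [542.7 -33.8 232. ] w 88.0 t 16.3
```

```bash
python3 -m jog '0.2 0.05 0 0 0 0 -1; 0.45 0.1 0 0 0 0 -1; 0.7 0.15 0 0 0 0 -1; 0.95 0.2 0 0 0 0 -1; 1 0.27 0 0 0 0 -1; 1 0.27 0 0 0 0 -1; 1 0.27 0 0 0 0 -1'; python3 -c "
from h import *
c=cam('side');im=get_image('side')[230:380,280:440];cv2.imwrite('pics/s1.png',cv2.resize(im[:,:,::-1],None,fx=3.5,fy=3.5))"; python3 h.py 530.7 229.6 180 14.7
```

```text
t: 17.0
ee_pos: [546.8, 168.6, 231.5]
orientation: [-1.935, -2.475, 0.002]
ft_force: [0.4, -0.0, -0.3]
width: 88.0
grasp_force: 0.0
shift [ 0.318 -0.003  0.257] turn [-0.002  0.001 -0.026] p [546.6 168.1 231.5] w 88.1 t 17.05
```

View pics/s1.png

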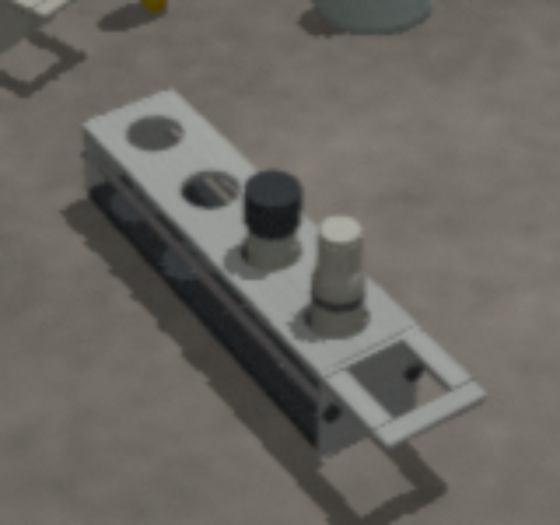

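The side crop shows both tubes fully down, the dark cap at (272,205) and the narrow cap at (340,260). The bung tube is next.

```bash
python3 -m jog '0.2 0 0.05 0 0 -0.025 -1; 0.318 -0.003 0.2 0 0 -0.025 -1; 0.318 -0.003 0.26 0 0 -0.025 -1; 0.318 -0.003 0.26 0 0 -0.025 -1;  0.318 -0.003 0.26 0 0 -0.025 -1'; python3 look.py w7 bung_tube
python3 - <<'E'
from h import *
im=cv2.imread("pics/w7.png");f=np.load("pics/w7.npz");c=(camera_model("wrist"),f["R"],f["o"])
m=(outline_of("bung_tube","wrist") or [{}])[0].get("mask")
h=cv2.cvtColor(im,cv2.COLOR_BGR2HSV);b=((h[:,:,0]<15)&(h[:,:,1]>70)&(h[:,:,2]>60)).astype(np.uint8)
b[340:]=0;b[:, :270]=0;b[:,370:]=0
ks,_=cv2.findContours(b,cv2.RETR_EXTERNAL,cv2.CHAIN_APPROX_NONE);k=max(ks,key=cv2.contourArea)
print(cv2.boundingRect(k));e=cv2.fitEllipse(k);print(e,toworld(c,e[0],112).round(1))
E
python3 h.py 530.7 229.6 101 14.7
```

```text
t: 17.55
ee_pos: [531.2, 229.7, 180.2]
orientation: [1.92, 2.487, -0.001]
ft_force: [-0.5, -0.1, 0.2]
width: 87.9
grasp_force: 0.0
bung_tube [([532.8, 227.8, 11.8], 0.84)]
(292, 240, 47, 45)
((315.01263427734375, 262.4224548339844), (43.513694763183594, 46.105224609375), 92.12822723388672) [[530.3 229.9 112. ]]
shift [-0.002 -0.007  0.4  ] turn [ 0.003 -0.    -0.001] p [531.7 230.3 181. ] w 87.7 t 17.7
```

```bash
python3 -m jog '0 -0.005 0.12 0 0 0 -1; 0 -0.005 0.25 0 0 0 -1; 0 -0.005 0.36 0 0 0 -1; 0 -0.005 0.395 0 0 0 -0.5; 0 -0.005 0.395 0 0 0 0; 0 -0.005 0.395 0 0 0 0.5; 0 -0.005 0.395 0 0 0 1; 0 -0.005 0.395 0 0 0 1';  python3 -m jog '0 0 0 0 0 0 1; 0 0 0 0 0 0 1; 0 0 0 0 0 0 1; 0 0 0 0 0 0 1'; python3 h.py 530.5 229.7 101 14.7
```

```text
t: 18.5
ee_pos: [530.4, 231.2, 102.0]
orientation: [1.917, 2.488, 0.003]
ft_force: [-0.1, 0.8, 0.1]
width: 51.4
grasp_force: 0.0
t: 18.9
ee_pos: [530.0, 231.0, 101.1]
orientation: [1.918, 2.488, 0.001]
ft_force: [-1.4, -0.3, 2.0]
width: 27.0
grasp_force: 30.0
shift [-0.007  0.001  0.   ] turn [ 0.001 -0.     0.002] p [530.  231.  101.1] w 27.0 t 18.9
```

```bash
python3 -m jog '0 0 -0.05 0 0 0 1; 0 0 -0.2 0 0 0 1; 0 0 -0.4 0 0 0 1; -0.1 0 -0.6 0 0 0 1; -0.3 0 -0.6 0 0 0.1 1; -0.55 -0.05 -0.6 0 0 0.2 1; -0.8 -0.1 -0.6 0 0 0.4 1; -1 -0.2 -0.6 0 0 0.62 1'; python3 h.py 533.3 -175.6 220 -4.1
```

```text
t: 19.7
ee_pos: [542.8, 25.3, 221.8]
orientation: [2.298, 2.14, 0.002]
ft_force: [0.8, -0.1, -1.1]
width: 27.2
grasp_force: 30.0
shift [-1.006  0.024  0.009] turn [0.004 0.    0.   ] p [542.8  25.3 221.8] w 27.2 t 19.7
```

```bash
python3 -m jog '-0.2 0 0 0 0 0 1; -0.45 0 0 0 0 0 1; -0.7 0.02 0 0 0 0 1; -0.9 0.024 0 0 0 0 1; -1 0.024 0 0 0 0 1; -1 0.024 0.1 0 0 0 1; -1 0.024 0.1 0 0 0 1; -1 0.024 0.1 0 0 0 1'; python3 look.py w8; python3 h.py 533.3 -175.6 102 -4.1
```

```text
t: 20.5
ee_pos: [533.0, -172.3, 201.1]
orientation: [-2.294, -2.145, 0.001]
ft_force: [0.0, -0.3, -0.7]
width: 27.2
grasp_force: 30.0
shift [-0.017 -0.     0.497] turn [0.   0.   0.01] p [ 533.5 -172.2  201.5] w 26.9 t 20.55
```

View pics/w8.png

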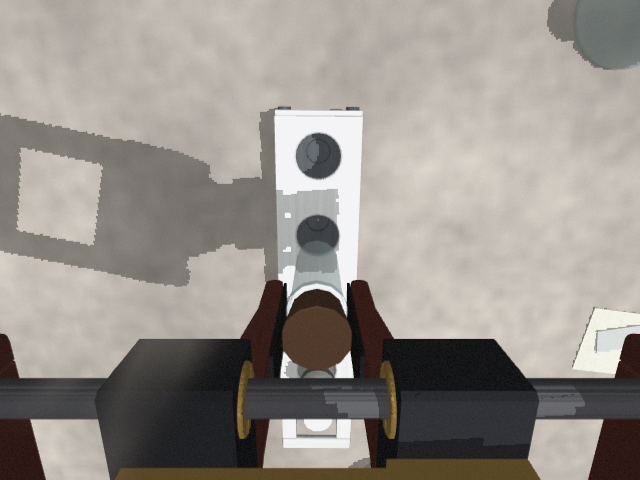

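The bung tube hangs straight with its cap at (317,335) and foot at about (317,245), in line with the third hole at (318,235). I'll lower it.

```bash
python3 -m jog '-0.017 0 0.1 0 0 0.01 1; -0.017 0 0.2 0 0 0.01 1; -0.017 0 0.3 0 0 0.01 1; -0.017 0 0.38 0 0 0.01 1; -0.017 0 0.44 0 0 0.01 1; -0.017 0 0.48 0 0 0.01 1; -0.017 0 0.495 0 0 0.01 1; -0.017 0 0.495 0 0 0.01 1'; python3 h.py 533.3 -175.6 101.3 -4.1
```

```text
t: 21.35
ee_pos: [533.4, -175.8, 102.0]
orientation: [2.3, 2.14, 0.0]
ft_force: [-0.3, -0.8, -0.4]
width: 27.4
grasp_force: 30.0
shift [ 0.001 -0.     0.003] turn [ 0.     0.    -0.001] p [ 533.4 -175.8  102. ] w 27.4 t 21.35
```

```bash
python3 -m jog '0 0 0.003 0 0 0 1; 0 0 0.003 0 0 0 0.4; 0 0 0.003 0 0 0 0; 0 0 0.003 0 0 0 -0.5; 0 0 0.003 0 0 0 -1; 0 0 0.003 0 0 0 -1; 0 0 0.003 0 0 0 -1'; python3 -m jog '0 0 -0.1 0 0 0 -1; 0 0 -0.3 0 0 0 -1; 0 0 -0.5 0 0 0 -1; 0.2 0 -0.7 0 0 -0.1 -1; 0.45 0 -0.7 0 0 -0.2 -1; 0.7 0 -0.7 0 0 -0.3 -1; 0.95 0 -0.7 0 0 -0.5 -1; 1 0 -0.7 0 0 -0.62 -1'; python3 h.py 515.6 287.3 240 14.7
```

```text
t: 22.05
ee_pos: [533.2, -176.0, 101.3]
orientation: [2.3, 2.14, 0.0]
ft_force: [0.2, 0.1, -0.1]
width: 63.5
grasp_force: 0.0
t: 22.85
ee_pos: [547.6, 27.4, 241.6]
orientation: [-1.916, -2.49, -0.002]
ft_force: [-0.0, 0.1, -0.7]
width: 87.5
grasp_force: 0.0
shift [1.297 0.178 0.009] turn [ 0.001 -0.001  0.005] p [547.6  27.4 241.6] w 87.5 t 22.85
```

```bash
python3 -m jog '0.2 0.05 0 0 0 0 -1; 0.45 0.1 0 0 0 0 -1; 0.7 0.12 0 0 0 0 -1; 0.95 0.14 0 0 0 0 -1; 1 0.178 0 0 0 0 -1; 1 0.178 0 0 0 0 -1; 1 0.178 0 0 0 0 -1'; python3 -c "
from h import *
c=cam('side');im=get_image('side')[230:380,280:440];cv2.imwrite('pics/s2.png',cv2.resize(im[:,:,::-1],None,fx=3.5,fy=3.5))"; python3 h.py 515.6 287.3 190 14.7
```

```text
t: 23.55
ee_pos: [532.2, 225.3, 241.0]
orientation: [1.924, 2.483, -0.001]
ft_force: [0.5, 1.2, -0.3]
width: 87.9
grasp_force: 0.0
shift [ 0.324 -0.003  0.255] turn [-0.001  0.001 -0.01 ] p [532.3 224.7 241.1] w 87.3 t 23.6
```

View pics/s2.png

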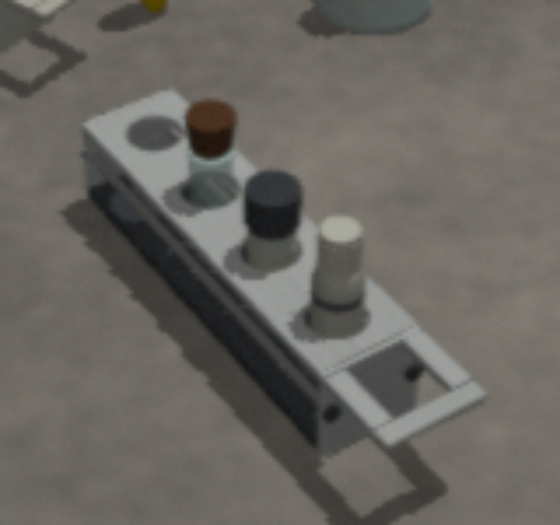

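The bung tube is down in the third hole at (212,150). The wide-cap tube is last.

```bash
python3 -m jog '0.2 0 0.05 0 0 0 -1; 0.324 -0.003 0.2 0 0 0 -1; 0.324 -0.003 0.255 0 0 0 -1; 0.324 -0.003 0.255 0 0 0 -1; 0.324 -0.003 0.255 0 0 0 -1'; python3 look.py w9 wide_cap_tube; python3 h.py 515.6 287.3 114 14.7
```

```text
t: 24.1
ee_pos: [516.1, 287.1, 190.6]
orientation: [1.926, 2.482, -0.001]
ft_force: [0.5, -0.2, 0.6]
width: 87.7
grasp_force: 0.0
wide_cap_tube [([514.5, 288.6, 6.3], 0.97)]
shift [-0.001 -0.006  0.387] turn [ 0.003 -0.    -0.011] p [516.5 287.7 191.4] w 87.7 t 24.2
```

View pics/w9.png

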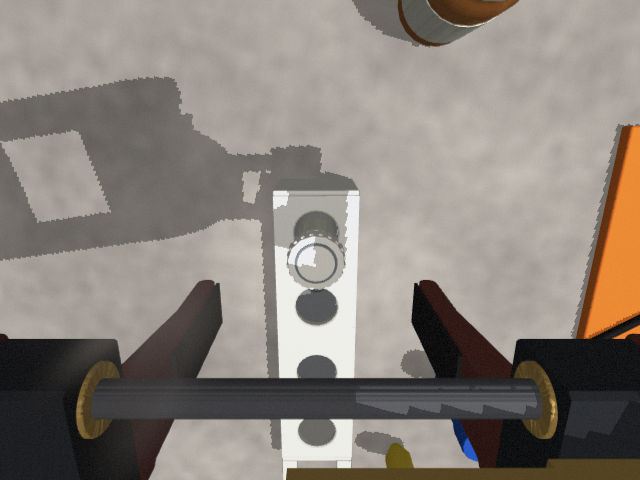

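The wide cap at (316,262) is centred between the fingers.

```bash
python3 -m jog '-0.005 -0.004 0.12 0 0 0 -1; -0.005 -0.004 0.25 0 0 0 -1; -0.005 -0.004 0.35 0 0 0 -1; -0.005 -0.004 0.38 0 0 0 -0.5; -0.005 -0.004 0.38 0 0 0 0; -0.005 -0.004 0.38 0 0 0 0.5; -0.005 -0.004 0.38 0 0 0 1; -0.005 -0.004 0.38 0 0 0 1';  python3 -m jog '0 0 0 0 0 0 1; 0 0 0 0 0 0 1; 0 0 0 0 0 0 1; 0 0 0 0 0 0 1'; python3 h.py 515.6 287.3 114 14.7
```

```text
t: 25.0
ee_pos: [515.5, 287.8, 115.4]
orientation: [1.924, 2.483, 0.003]
ft_force: [0.1, 0.2, 1.9]
width: 51.5
grasp_force: 0.0
t: 25.4
ee_pos: [515.0, 287.6, 114.5]
orientation: [1.924, 2.483, 0.0]
ft_force: [-0.4, 0.0, 2.9]
width: 31.6
grasp_force: 30.0
shift [-0.002  0.002  0.003] turn [ 0.001 -0.    -0.008] p [515.  287.6 114.5] w 31.6 t 25.4
```

```bash
python3 -m jog '0 0 -0.05 0 0 0 1; 0 0 -0.2 0 0 0 1; 0 0 -0.4 0 0 0 1; -0.1 0 -0.6 0 0 0 1; -0.3 0 -0.6 0 0 0.1 1; -0.55 -0.05 -0.6 0 0 0.2 1; -0.8 -0.1 -0.6 0 0 0.4 1; -1 -0.12 -0.6 0 0 0.61 1'; python3 h.py 537.5 -117 234 -4.1
```

```text
t: 26.2
ee_pos: [541.0, 85.7, 234.9]
orientation: [2.299, 2.141, -0.0]
ft_force: [0.1, 0.5, -0.7]
width: 31.9
grasp_force: 30.0
shift [-1.012  0.055  0.005] turn [0. 0. 0.] p [541.   85.7 234.9] w 31.9 t 26.2
```

```bash
python3 -m jog '-0.2 0 0 0 0 0 1; -0.45 0.02 0 0 0 0 1; -0.7 0.05 0 0 0 0 1; -0.9 0.055 0 0 0 0 1; -1 0.055 0 0 0 0 1; -1 0.055 0.1 0 0 0 1; -1 0.055 0.1 0 0 0 1; -1 0.055 0.1 0 0 0 1'; python3 look.py w10; python3 h.py 537.5 -117 115 -4.1
```

```text
t: 27.0
ee_pos: [538.8, -112.2, 214.5]
orientation: [-2.294, -2.145, 0.001]
ft_force: [0.1, 0.6, -0.3]
width: 31.7
grasp_force: 30.0
shift [-0.025 -0.007  0.499] turn [ 0.   -0.    0.01] p [ 539.3 -112.   214.9] w 31.9 t 27.05
```

View pics/w10.png

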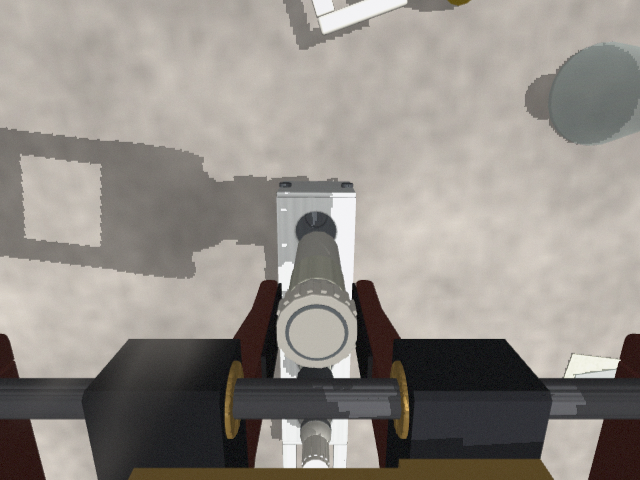

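The tube hangs straight, with its foot at (317,243) and the fourth hole at (316,228). I'll lower it.

```bash
python3 -m jog '-0.023 -0.006 0.1 0 0 0.01 1; -0.023 -0.006 0.2 0 0 0.01 1; -0.023 -0.006 0.3 0 0 0.01 1; -0.023 -0.006 0.38 0 0 0.01 1; -0.023 -0.006 0.44 0 0 0.01 1; -0.023 -0.006 0.48 0 0 0.01 1; -0.023 -0.006 0.495 0 0 0.01 1; -0.023 -0.006 0.495 0 0 0.01 1'; python3 h.py 537.5 -117 114.7 -4.1
```

```text
t: 27.85
ee_pos: [537.9, -116.8, 115.4]
orientation: [2.3, 2.14, 0.0]
ft_force: [-0.7, 1.6, -1.2]
width: 31.7
grasp_force: 30.0
shift [-0.001 -0.002  0.003] turn [ 0.     0.    -0.001] p [ 537.9 -116.8  115.4] w 31.7 t 27.85
```

```bash
python3 -m jog '0 0 0.003 0 0 0 1; 0 0 0.003 0 0 0 0.4; 0 0 0.003 0 0 0 0; 0 0 0.003 0 0 0 -0.5; 0 0 0.003 0 0 0 -1; 0 0 0.003 0 0 0 -1; 0 0 0.003 0 0 0 -1;0 0 0.003 0 0 0 -1'; python3 -m jog '0 0 -0.1 0 0 0 -1; 0 0 -0.3 0 0 0 -1; 0 0 -0.5 0 0 0 -1; 0.2 0 -0.7 0 0 0 -1; 0.45 0 -0.7 0 0 0 -1; 0.7 0 -0.7 0 0 0 -1; 0.9 0 -0.7 0 0 0 -1; 0.9 0 -0.7 0 0 0 -1'; python3 -m jog '0 0 0 0 0 0 -1; 0 0 0 0 0 0 -1; 0 0 0 0 0 0 -1; 0 0 0 0 0 0 -1; 0 0 0 0 0 0 -1'; python3 -c "
from h import *
im=get_image('side')[130:430,180:580];cv2.imwrite('pics/s3.png',cv2.resize(im[:,:,::-1],None,fx=1.9,fy=1.9))"
```

```text
t: 28.65
ee_pos: [537.7, -116.9, 114.7]
orientation: [-2.3, -2.14, 0.0]
ft_force: [-0.7, -0.3, 1.2]
width: 76.2
grasp_force: 0.0
t: 29.45
ee_pos: [550.8, 67.0, 255.0]
orientation: [-2.295, -2.145, -0.002]
ft_force: [-0.0, -1.1, 0.1]
width: 88.1
grasp_force: 0.0
t: 29.95
ee_pos: [550.7, 61.6, 254.7]
orientation: [-2.302, -2.138, 0.0]
ft_force: [-0.3, 0.0, 0.8]
width: 87.8
grasp_force: 0.0
```

View pics/s3.png

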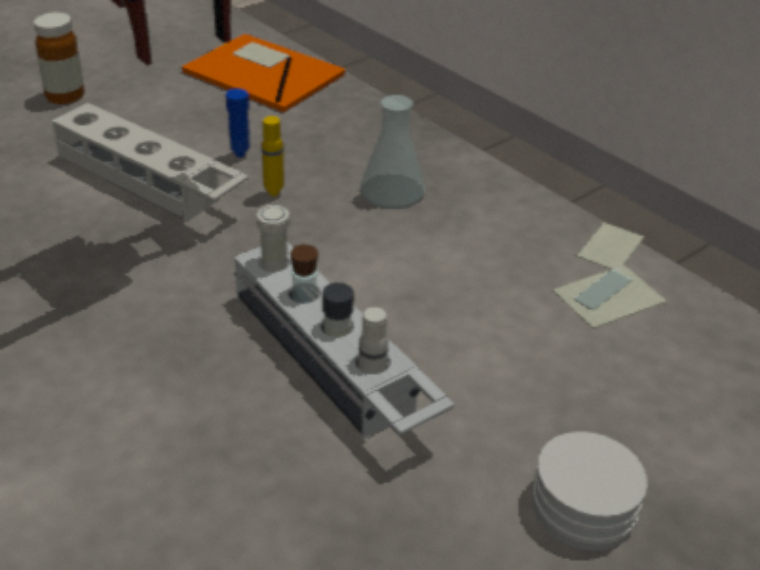

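All four tubes stand fully down in order from the tab: narrow (374,340), tall (338,305), bung (305,272), wide (273,235). The flask, bottle and dishes have not moved.

```bash
python3 -c "
from workcell import *
print(close_job())"
```

```text
the job is handed in; nothing more can be done
None
```

All four tubes are in the metal rack in their original order from the tab (narrow cap, tall cap, bung, wide cap), and the last side view shows each fully down and the flask, bottle and dishes unmoved. The job was handed in at about 30 s of robot time, and no verdict came back.

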